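# Find the weak dispenser spring on the tester and reject it

## Robot

A 7-joint arm with a two-finger parallel gripper is mounted at the origin on the work surface. World frame = base frame: x ahead of the robot, y to its left, z up, the work surface at z = 0. Lengths are in m, angles in rad, forces in N, time in s.
With the tool pointing down it reaches from about 0.4 to 0.85 m from the base axis. Payload 4.5 kg.
Tool frame: the origin (TCP) lies between the finger pads; the fingertips stand 11 mm ahead of it and the grasp point (between the pads) lies 8 mm behind it (r.nose_length is the distance from the TCP to the fingertips, in m); z points along the fingers, y is the line along which they close (so a half turn about z gives the same grasp; the last joint's range is limited). The gripper opens to 88 mm and grips with 3 to 60 N. Pads are 18 mm wide; open, the fingers measure 123 mm over their backs; the gripper's body (75 mm by 187 mm) begins 45 mm behind the grasp point.
Start: joints at [1.372, 0.689, -0.195, 1.565, 0.157, 0.902, -0.215], TCP at [0.144, -0.608, 0.25] pointing down, gripper open.
Joint ranges: [-3.01, 3.01], [-0.46, 2.08], [-1.47, 1.51], [0.13, 2.56], [-1, 4.14], [0.04, 2.09], [-2.66, 2.66]. Speed limits (rad/s): [2.57, 2.57, 3.14, 3.14, 3.14, 3.14, 3.14].

## Interface

Orientations are given as a unit quaternion [x, y, z, w].
In Python, from plant import get_state, snapshot, camera_model, r gives the robot as it stands.
- The arm moves only by the shell command python3 -m inch 'ROWS' [FORCE]. ROWS is text: rows parted by semicolons, each of 7 numbers parted by spaces: the opening, from -1 (shut) to 1 (fully open), then the shift along the tool's x, y, z in m, then the turn, a rotation vector about the tool's x, y, z in rad. A call has 1 to 20 rows; each row shifts and turns the commanded pose from where the row before left it, along the tool's axes as they then stand; what a row does not reach is not made up. A row lasts 1/12 s, in which the tool goes at most 41.7 mm and 7.16 degrees, less where a joint would pass 70% of its speed; a pose out of reach is approached as far as the arm can. A call is refused whole if a number of a shift passes 0.0417 or a number of a turn 0.125, either way. A call with a gripper value outside its range is refused whole. The fingers move at their own pace and stop on an object; FORCE is the grip in N (left out, the last holds). Time passes only in rows, so rows that do not move let the fingers close. It gives the time, the measured TCP pose, the force, the opening and the grip force at its end, in the units of the state.
- get_state(): the state, without advancing time (a new reading comes with each control period).
- snapshot(name): name is "side" or "top" or "wrist"; returns (picture, depth): 480x640x3 uint8, red, green, blue; 480x640 float32, m along the optical axis (not along the pixel's ray), 0 where there is no reading.
- camera_model(name): a dict with "intrinsics" (3x3 intrinsics, pixels), "view" (4x4, takes a point from world to camera coordinates). Camera axes: x right, y down, z forward; pixel columns grow to the right and rows downward; lengths in m; the calibration is good to about 2 mm. A picture is of the moment at which its call begins: read the wrist's pose just before it. camera_model takes no time and is no camera call; for the wrist camera it gives the pose at the moment of the call.
- r.finish_job(): hands the job in; it is judged then, once.
The state is a dict: "clock": time; "q": joint angles; "qd": joint speeds; "joint_torque": joint torques, N m; "tool_pos": TCP position; "eef_rot": TCP orientation; "contact_force": force on the tool from outside, world axes, zero at the start; "moment": the same for the moment, N m; "opening": opening from 0.0 (shut) to 1.0 (fully open); "finger_force": force on a finger pad.
Only numpy, scipy, OpenCV 4.12 (cv2) and the standard library are available. Lean on these libraries where they do the work, as an engineer would, in place of code of your own. Each camera call takes 0.05 s, during which the arm holds its last target. There are 200 camera calls.

## Task

The two blue-capped dispenser springs on the tester plate look alike, but one has gone weak. Test by pressing a cap straight down until the spring carries a steady test load of about 12 newtons and holding that for a full second, never loading either spring above 18 newtons: at that load a good spring's cap top stays above the red reference mark, a weak one's sinks below it (testing one is enough, since exactly one is weak). Then stand the weak spring upright in the red reject tray, leave the good one seated in the tester, and leave everything else on the bench where it is.

Things in the scene. Friction and masses are not known exactly. Their poses are not given: they have to be found in the camera images.
- spring_a_cap (a point): centre of spring A's ribbed round blue cap (32 mm across, 18 mm high), half-way up: 9 mm below its top face and, unloaded, 63 mm above the underside of the foot. The cap slides straight down on the spring, at most 28 mm, and comes back when let go. Grip the unit by the cap. z axis up along the spring.
- spring_b_cap (a point): the same point of spring B, alike in size and look. Stiffnesses are not known beforehand: one spring is good, the other weak, and which seat holds which varies.
- spring_a_plunger (a joint): how far spring A's cap is pressed in, in m: 0 fully out, 0.028 fully in. Unloaded it rests a few tenths of a millimetre in, under its own weight.
- spring_b_plunger (a joint): how far spring B's cap is pressed in, likewise.
- spring_a_foot (a point): spring A, centre of the underside of its white foot.
- spring_b_foot (a point): spring B, centre of the underside of its white foot.
- mark (a point): red reference mark: upper edge of a red bar (36 mm long, 4 mm high) on the steel post midway between the springs, on the post's axis. It lies 16 mm below the top faces of the unloaded caps. Its x axis points across the tester, away from the robot; its y axis runs along the line of the two springs, which stand 80 mm to either side.
- tester: spring tester fixed to the bench: aluminium plate 100 (x) by 250 (y) mm, 30 mm high, with two seats 39 mm across, 6 mm deep, 80 mm to either side of the origin along y, each holding a spring's foot; steel post 14 mm square in the middle, 96 mm high; beyond it (x 51 to 106 mm) a grey housing 45 mm high. Origin: centre of the plate's underside, z up.
- reject_tray_in (a point): red open reject tray fixed to the bench, 150 by 150 mm, 35 mm high, walls 4 mm thick; this point is the centre of its inner floor, its x and y axes run along the walls.
- bottle_1_mid (a point): glass bottle with blue cap, 60 mm across, 110 mm high; its centre. To be left alone.
- bottle_2_mid (a point): a second such bottle; its centre. To be left alone.
- bottle_3_mid (a point): a third such bottle; its centre. To be left alone.
- beaker_mid (a point): clear beaker, 84 mm across, 110 mm high; its centre. To be left alone.
- meter_mid (a point): black hand-held meter, 150 by 80 by 30 mm, lying flat; its centre. To be left alone.
- collar_mid (a point): loose blue ring collar, 56 mm across, 14 mm high; its centre. To be left alone.
- spatula_grip (a point): white-handled spatula, 160 mm long, lying on the bench; middle of its handle. To be left alone.
- spring_a: spring A: dispenser return-spring unit, 72 mm tall unloaded, about 75 g: white round foot 36 mm across and 10 mm high, open steel coil 25 mm across (too springy to grip), blue cap on top. Origin: centre of the underside of the foot, z up.
- spring_b: spring B: the same in size and look as spring A, same origin.
- reject_tray: the red reject tray: origin at the centre of its underside on the bench.
Things that resemble listed ones, but are neither listed nor needed, are in the scene too. Leave any orange or purple look-alike of the spring_a alone.

How it is judged:
On the way:
1. a spring in the tester carries the test load of about 12 N (9.5 to 15 N on the plate, the unit's own weight included) for 0.7 s ((contact force between spring_a and tester between 9.5 and 15 N or contact force between spring_b and tester between 9.5 and 15 N)), for 0.7 s.
At the end, for the whole second after the job is handed in: the weak spring (the softer: its cap rests over 0.29 mm in by its own weight) stands upright to 0.15 rad, at rest, on the red tray's floor (foot within 5 mm of it); the good spring stands in its seat, moved under 5 mm, upright to 0.1 rad; nothing else shifted over 25 mm (((value of joint spring_a_plunger between 0.00029 and 0.001 m and value of joint spring_b_plunger below 0.00029 m and x of spring_a_foot in the frame of reject_tray_in between -0.06 and 0.06 m and y of spring_a_foot in the frame of reject_tray_in between -0.06 and 0.06 m and z of spring_a_foot in the frame of reject_tray_in below 0.005 m and angle between spring_a_foot's own z axis and vertical below 0.15 rad and linear speed of each of spring_a, spring_b below 0.02 m/s and distance of spring_b_foot from where it was at the start of the episode below 0.005 m and angle between spring_b_foot's own z axis and vertical below 0.1 rad) or (value of joint spring_b_plunger between 0.00029 and 0.001 m and value of joint spring_a_plunger below 0.00029 m and x of spring_b_foot in the frame of reject_tray_in between -0.06 and 0.06 m and y of spring_b_foot in the frame of reject_tray_in between -0.06 and 0.06 m and z of spring_b_foot in the frame of reject_tray_in below 0.005 m and angle between spring_b_foot's own z axis and vertical below 0.15 rad and linear speed of each of spring_b, spring_a below 0.02 m/s and distance of spring_a_foot from where it was at the start of the episode below 0.005 m and angle between spring_a_foot's own z axis and vertical below 0.1 rad))); the robot touches nothing.
It fails at once if a spring is loaded above 18 N (18.8 N on the plate with its own weight) against the tester or the tray (contact force between any of spring_a, spring_b and tester above 18.8 N or contact force between any of spring_a, spring_b and reject_tray above 18.8 N).
It fails at once if a bottle, the beaker, the meter, the collar or the spatula is shifted by more than 25 mm (distance of any of bottle_1_mid, bottle_2_mid, bottle_3_mid, beaker_mid, meter_mid, collar_mid, spatula_grip from where it was at the start of the episode above 0.025 m).
It also fails if it takes over 58 s, if anything falls off the work surface, if the arm or the gripper's body presses on something with over 40 N, if the wrist force passes 120 N, or if a joint passes its speed limit or range.

## Working session

There is one attempt and no reset: what is moved stays moved. The work goes in short steps, Python scripts to look and compute and a shell command to move; the robot and the scene stay as the last step left them, time stands still between calls to the robot, and variables do not carry over. Pictures are saved under pics/ and viewed, at most 10 in all, crops included, and the job is handed in when it is done.

```bash
ls; mkdir -p pics
python3 - <<'E'
from plant import *
import cv2,numpy as np
s=get_state();print({k:np.round(v,4) for k,v in s.items()})
for n in ("side","top"):
    p,d=snapshot(n);np.savez(f"pics/{n}0.npz",p=p,d=d);cv2.imwrite(f"pics/{n}0.png",p[:,:,::-1])
    m=camera_model(n);print(n,np.round(m["intrinsics"],1).tolist(),np.round(m["view"],4).tolist())
E
```

```text
pics
{'clock': np.float64(0.0), 'q': array([ 1.3718,  0.69  , -0.1946,  1.5664,  0.1573,  0.9025, -0.2151]), 'qd': array([ 0.004 ,  0.0007,  0.0003, -0.    , -0.0009, -0.0021,  0.0002]), 'joint_torque': array([-0.00000e+00, -5.27568e+01, -1.26690e+00, -1.53436e+01,
       -5.26000e-02,  6.40000e-03,  2.00000e-04]), 'tool_pos': array([ 0.144 , -0.6075,  0.2489]), 'eef_rot': array([ 9.932e-01,  1.162e-01, -2.000e-04, -9.000e-04]), 'contact_force': array([ 0.0427, -0.4675, -1.0674]), 'moment': array([-0.0056,  0.0192, -0.0365]), 'finger_force': np.float64(0.0), 'opening': np.float64(1.0009)}
side [[502.2, 0.0, 321.4], [0.0, 502.2, 239.2], [0.0, 0.0, 1.0]] [[-0.9221, -0.387, -0.0061, 0.4765], [-0.1924, 0.4721, -0.8603, 0.2049], [0.3358, -0.7921, -0.5098, 0.9972], [0.0, 0.0, 0.0, 1.0]]
top [[447.8, 0.0, 325.2], [0.0, 447.8, 236.8], [0.0, 0.0, 1.0]] [[0.0268, -0.9996, -0.0028, -0.0324], [-0.9766, -0.0256, -0.2136, 0.5717], [0.2135, 0.0084, -0.9769, 1.0675], [0.0, 0.0, 0.0, 1.0]]
```

View pics/side0.png

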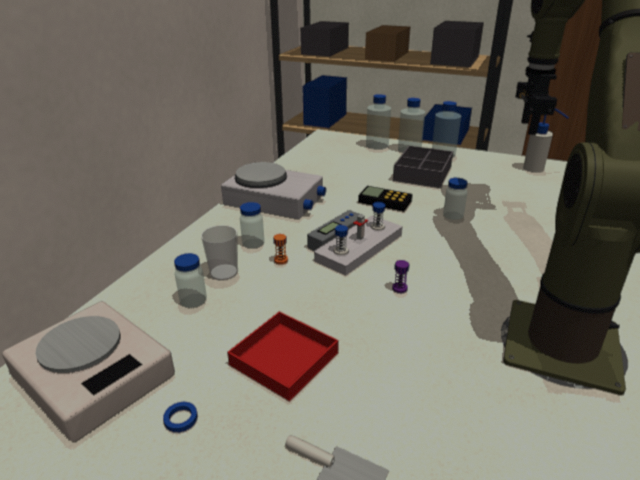

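View pics/top0.png

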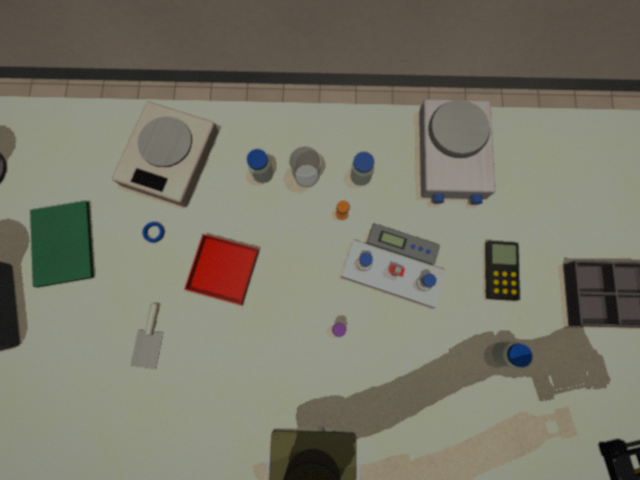

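The side view shows the two blue-capped units on the tester at (341,231) and (378,208), the mark between them at (361,224), and the tray at (284,352). In the top view they are at (365,259) and (428,281), the mark at (397,269) and the tray at (223,269).

Things that could be taken for a spring, by top-view pixel:
- orange look-alike (343,210)
- purple look-alike (339,329)
- bottle caps (258,160), (363,163) and (519,355)
- collar (153,232)
- scale knobs (438,198) and (476,198)

I choose the two blue caps in the plate's seats, (365,259) and (428,281).

```bash
cat > h.py <<'E'
from plant import *
import cv2,numpy as np
def ray(m,uv):
    V=np.array(m["view"]);R=V[:3,:3];c=-R.T@V[:3,3]
    d=R.T@np.linalg.inv(m["intrinsics"])@np.array([uv[0],uv[1],1.]);return c,d
def plane(m,uv,z):
    c,d=ray(m,uv);return c+d*(z-c[2])/d[2]
def tri(l):
    A=0;b=0
    for m,uv in l:
        c,d=ray(m,uv);d=d/np.linalg.norm(d);P=np.eye(3)-np.outer(d,d);A=A+P;b=b+P@c
    return np.linalg.solve(A,b)
def blobs(p,kind,box,amin=20):
    h=cv2.cvtColor(p,cv2.COLOR_RGB2HSV);H,S,V=cv2.split(h)
    k=((H>100)&(H<122)&(S>120)&(V>50)) if kind=="blue" else (((H<8)|(H>172))&(S>150)&(V>60))
    k=k.astype(np.uint8);x0,y0,x1,y1=box;w=np.zeros_like(k);w[y0:y1,x0:x1]=k[y0:y1,x0:x1]
    n,L,st,ce=cv2.connectedComponentsWithStats(w)
    return [(ce[i].round(1),st[i].tolist(),(L==i)) for i in range(1,n) if st[i][4]>=amin]
E
python3 - <<'E'
from h import *
T=np.load("pics/top0.npz");S=np.load("pics/side0.npz");mt=camera_model("top");ms=camera_model("side")
bt=blobs(T["p"],"blue",(345,240,445,300));bs=blobs(S["p"],"blue",(325,195,395,245))
for b in bt:print("top",b[0],b[1],plane(mt,b[0],.092).round(4))
for b in bs:print("side",b[0],b[1],plane(ms,b[0],.087).round(4))
for a in bt:
  for b in bs:
    print(tri([(mt,a[0]),(ms,b[0])]).round(4))
for b in blobs(T["p"],"red",(345,240,445,300),8):print("mark",b[0],b[1],plane(mt,b[0],.08).round(4))
for b in blobs(T["p"],"red",(170,220,270,320),200):
    c=max(cv2.findContours(b[2].astype(np.uint8),0,2)[0],key=cv2.contourArea)
    q=np.array([plane(mt,x[0],.035)[:2] for x in c],np.float32)
    print("tray",b[0],b[1],cv2.minAreaRect(q))
im=np.hstack([cv2.resize(T["p"][235:310,340:450],None,fx=4,fy=4),cv2.resize(S["p"][190:265,305:395],None,fx=4,fy=4)])
cv2.imwrite("pics/crop0.png",im[:,:,::-1])
s=get_state();R=__import__("scipy.spatial.transform",fromlist=["x"]).Rotation.from_quat(s["eef_rot"]).as_matrix();print(R.round(3))
# surroundings heights
E
```

```text
top [365.6 259. ] [361, 254, 11, 11, 100] [ 0.5134 -0.117   0.092 ]
top [428.9 279.9] [423, 275, 12, 11, 109] [ 0.4665 -0.2693  0.092 ]
side [378.8 205.5] [373, 202, 12, 11, 82] [ 0.4667 -0.274   0.087 ]
side [341.4 229.3] [335, 225, 13, 11, 95] [ 0.5129 -0.1174  0.087 ]
[ 0.462  -0.1174  0.1704]
[ 0.5136 -0.1176  0.0869]
[ 0.4663 -0.2701  0.089 ]
[ 0.5224 -0.276  -0.0019]
mark [391.7 268.2] [390, 265, 5, 8, 27] [ 0.4943 -0.1819  0.08  ]
mark [401.4 272.1] [399, 269, 5, 7, 16] [ 0.4853 -0.2055  0.08  ]
tray [221.9 268.9] [185, 235, 73, 69, 3326] ((0.4893213212490082, 0.24443143606185913), (0.14968158304691315, 0.1477936953306198), 76.48312377929688)
[[ 0.973  0.231 -0.   ]
 [ 0.231 -0.973  0.002]
 [-0.    -0.002 -1.   ]]
```

View pics/crop0.png

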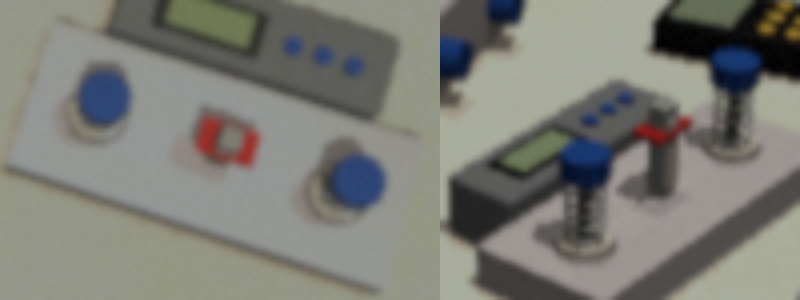

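The crop confirms two blue ribbed caps with white feet seated in the plate on either side of the red-marked post. I'm moving above the cap nearer the tray, at (0.513, -0.1175).

```bash
python3 -m inch '1 .0262 -.0218 0 0 0 0;1 .0262 -.0218 0 0 0 0;1 .0262 -.0218 0 0 0 0;1 .0262 -.0218 0 0 0 0;1 .0262 -.0218 0 0 0 0;1 .0262 -.0218 0 0 0 0;1 .0262 -.0218 0 0 0 0;1 .0262 -.0218 0 0 0 0;1 .0262 -.0218 0 0 0 0;1 .0262 -.0218 0 0 0 0;1 .0262 -.0218 0 0 0 0;1 .0262 -.0218 0 0 0 0;1 .0262 -.0218 0 0 0 0;1 .0262 -.0218 0 0 0 0;1 .0262 -.0218 0 0 0 0;1 .0262 -.0218 0 0 0 0;1 .0262 -.0218 0 0 0 0;1 .0262 -.0218 0 0 0 0'
python3 -m inch '1 0 0 0 0 0 -.104;1 0 0 0 0 0 -.104;1 0 0 0 0 0 -.104;1 0 0 0 0 0 -.104;1 0 0 0 0 0 -.104;1 0 0 0 0 0 -.104;1 0 0 0 0 0 -.104;1 0 0 0 0 0 -.104;1 0 0 0 0 0 -.104;1 0 0 0 0 0 -.104;1 0 0 0 0 0 0;1 0 0 0 0 0 0'
cat >> h.py <<'E'
from scipy.spatial.transform import Rotation
def look(name,fn):
    m=camera_model(name);p,d=snapshot(name);cv2.imwrite(fn,p[:,:,::-1]);return m,p,d
def togo(target):
    s=get_state();R=Rotation.from_quat(s["eef_rot"]).as_matrix()
    print("pos",s["tool_pos"].round(4),"tooly",R[:,1].round(3),"toolz",R[:,2].round(3),"shift",(R.T@(np.array(target)-s["tool_pos"])).round(4),"q",s["q"].round(2),"F",s["contact_force"].round(2),"t",s["clock"])
E
python3 - <<'E'
from h import *
togo((.5134,-.1175,.25))
m,p,d=look("wrist","pics/w1.png")
for b in blobs(p,"blue",(0,0,640,480),150):print(b[0],b[1],plane(m,b[0],.092).round(4))
E
```

```text
clock: 1.6
tool_pos: [0.5131, -0.1159, 0.2495]
eef_rot: [0.993, 0.116, -0.0, -0.0]
contact_force: [0.8, -0.9, 0.1]
opening: 1.0
finger_force: 0.0
clock: 2.6
tool_pos: [0.5123, -0.1177, 0.2494]
eef_rot: [0.805, 0.593, -0.0, -0.0]
contact_force: [0.8, 0.0, -0.6]
opening: 1.004
finger_force: 0.0
pos [ 0.5123 -0.1177  0.2494] tooly [ 0.955 -0.297 -0.001] toolz [-0.001  0.    -1.   ] shift [ 0.0005  0.001  -0.0006] q [ 0.41  0.58 -0.44  1.86  0.34  0.78 -0.51] F [ 0.84  0.04 -0.57] t 2.6
[634.5 111.9] [627, 84, 13, 55, 483] [ 0.7502 -0.1088  0.092 ]
[321.8 215.9] [303, 197, 38, 37, 1062] [ 0.5139 -0.1164  0.092 ]
[541.2 323.9] [527, 313, 31, 29, 441] [ 0.6643 -0.2622  0.092 ]
```

View pics/w1.png

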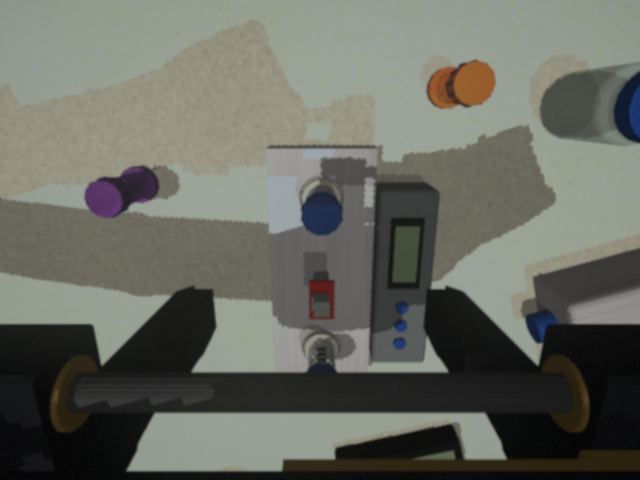

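The wrist view shows the target cap at (322,214), the mark at (321,300) and the second cap just under the gripper bar at (321,365). The fingers straddle the plate across x. I'll descend around the cap, still open.

```bash
python3 -m inch '1 .001 .001 .03 0 0 0;1 0 0 .03 0 0 0;1 0 0 .03 0 0 0;1 0 0 .03 0 0 0;1 0 0 .025 0 0 0;1 0 0 .015 0 0 0;1 0 0 .009 0 0 0;1 0 0 0 0 0 0;1 0 0 0 0 0 0;1 0 0 0 0 0 0;1 0 0 0 0 0 0;1 0 0 0 0 0 0;1 0 0 0 0 0 0'
python3 -c "
from h import *
togo((.5136,-.117,.08))
m,p,d=look('wrist','pics/w2.png')
for b in blobs(p,'blue',(150,0,500,480),150):print(b[0],b[1],plane(m,b[0],.09).round(4))"
python3 -m inch '1 0 0 0 0 0 0;1 0 0 0 0 0 0;1 0 0 0 0 0 0'
```

```text
clock: 3.73
tool_pos: [0.5142, -0.1171, 0.0815]
eef_rot: [0.804, 0.594, 0.0, 0.001]
contact_force: [-0.2, -0.6, -0.3]
opening: 0.999
finger_force: 0.0
pos [ 0.5142 -0.1171  0.0815] tooly [ 0.956 -0.294  0.001] toolz [ 0.001 -0.    -1.   ] shift [-0.0001 -0.0006  0.0015] q [ 0.29  0.84 -0.25  1.98  0.53  0.38 -0.68] F [-0.2 -0.6 -0.3] t 3.7333
[318.5 337.5] [276, 301, 86, 71, 4901] [ 0.5133 -0.1172  0.09  ]
[458.2 453.5] [448, 448, 21, 11, 204] [ 0.5526 -0.1873  0.09  ]
clock: 4.03
tool_pos: [0.5138, -0.1169, 0.0808]
eef_rot: [0.804, 0.594, 0.0, 0.0]
contact_force: [-0.1, 0.6, -0.2]
opening: 0.999
finger_force: 0.0
```

View pics/w2.png

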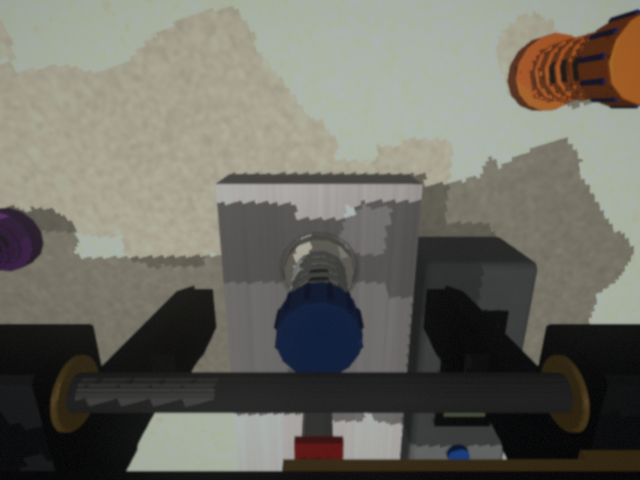

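The cap is centred between the fingers at (319,335). The force baseline is about -0.3 N. Closing.

```bash
python3 -m inch '0 0 0 0 0 0 0;-.2 0 0 0 0 0 0;-1 0 0 0 0 0 0;-1 0 0 0 0 0 0;-1 0 0 0 0 0 0;-1 0 0 0 0 0 0;-1 0 0 0 0 0 0;-1 0 0 0 0 0 0;-1 0 0 0 0 0 0;-1 0 0 0 0 0 0' 25
python3 -m inch '-1 0 0 .001 0 0 0;-1 0 0 .001 0 0 0;-1 0 0 .001 0 0 0;-1 0 0 .001 0 0 0;-1 0 0 0 0 0 0;-1 0 0 0 0 0 0;-1 0 0 0 0 0 0'
```

```text
clock: 4.87
tool_pos: [0.5138, -0.1169, 0.0807]
eef_rot: [0.804, 0.594, -0.0, 0.0]
contact_force: [0.2, -0.1, -0.1]
opening: 0.353
finger_force: 25.0
clock: 5.45
tool_pos: [0.5139, -0.1169, 0.0768]
eef_rot: [0.804, 0.594, 0.0, 0.0]
contact_force: [-0.6, -0.6, 2.4]
opening: 0.356
finger_force: 25.0
```

```bash
python3 -m inch '-1 0 0 .001 0 0 0;-1 0 0 .001 0 0 0;-1 0 0 .001 0 0 0;-1 0 0 .001 0 0 0;-1 0 0 .001 0 0 0;-1 0 0 0 0 0 0;-1 0 0 0 0 0 0;-1 0 0 0 0 0 0'; python3 -m inch '-1 0 0 0 0 0 0'; python3 -m inch '-1 0 0 0 0 0 0'
```

```text
clock: 6.12
tool_pos: [0.514, -0.1169, 0.0718]
eef_rot: [0.804, 0.594, 0.0, 0.0]
contact_force: [-1.1, 0.1, 4.8]
opening: 0.352
finger_force: 25.0
clock: 6.2
tool_pos: [0.514, -0.1169, 0.0718]
eef_rot: [0.804, 0.594, 0.0, 0.0]
contact_force: [0.8, -1.1, 5.0]
opening: 0.353
finger_force: 25.0
clock: 6.28
tool_pos: [0.5139, -0.1169, 0.0718]
eef_rot: [0.804, 0.594, 0.0, 0.0]
contact_force: [-0.4, -0.1, 4.6]
opening: 0.355
finger_force: 25.0
```

```bash
python3 -m inch '-1 0 0 .001 0 0 0;-1 0 0 .001 0 0 0;-1 0 0 .001 0 0 0;-1 0 0 .001 0 0 0;-1 0 0 .001 0 0 0;-1 0 0 .001 0 0 0;-1 0 0 0 0 0 0;-1 0 0 0 0 0 0;-1 0 0 0 0 0 0'; python3 -m inch '-1 0 0 .001 0 0 0;-1 0 0 .001 0 0 0;-1 0 0 .001 0 0 0;-1 0 0 .001 0 0 0;-1 0 0 0 0 0 0;-1 0 0 0 0 0 0'; python3 -m inch '-1 0 0 0 0 0 0'
```

```text
clock: 7.03
tool_pos: [0.514, -0.1169, 0.0661]
eef_rot: [0.804, 0.594, 0.0, 0.0]
contact_force: [-0.4, -0.7, 8.1]
opening: 0.352
finger_force: 25.0
clock: 7.53
tool_pos: [0.514, -0.117, 0.0622]
eef_rot: [0.804, 0.594, 0.0, 0.0]
contact_force: [-1.0, 0.2, 10.7]
opening: 0.354
finger_force: 25.0
clock: 7.62
tool_pos: [0.514, -0.117, 0.0623]
eef_rot: [0.804, 0.594, 0.0, 0.0]
contact_force: [-1.1, 0.1, 10.3]
opening: 0.351
finger_force: 25.0
```

```bash
python3 -m inch '-1 0 0 .001 0 0 0;-1 0 0 0 0 0 0;-1 0 0 0 0 0 0;-1 0 0 0 0 0 0;-1 0 0 0 0 0 0;-1 0 0 0 0 0 0;-1 0 0 0 0 0 0;-1 0 0 0 0 0 0;-1 0 0 0 0 0 0;-1 0 0 0 0 0 0;-1 0 0 0 0 0 0;-1 0 0 0 0 0 0;-1 0 0 0 0 0 0;-1 0 0 0 0 0 0;-1 0 0 0 0 0 0;-1 0 0 0 0 0 0'
python3 -c "
from h import *
m,p,d=look('side','pics/s3.png');mw,pw,dw=look('wrist','pics/w3.png')
cv2.imwrite('pics/s3c.png',np.hstack([cv2.resize(p[180:270,290:410],(400,300)),cv2.resize(pw,(400,300))])[:,:,::-1])
togo((.514,-.117,.0613))
for b in blobs(pw,'blue',(250,250,400,400),150):
  P=[]
  v,u=np.nonzero(b[2]);z=dw[v,u];k=z>0;K=mw['intrinsics'];V=mw['view']
  c=np.stack([(u-K[0,2])/K[0,0]*z,(v-K[1,2])/K[1,1]*z,z],1)[k]
  w=(c-V[:3,3])@V[:3,:3];print(b[0],'cap z pct',np.percentile(w[:,2],[10,50,90,97]).round(4))
"
```

```text
clock: 8.95
tool_pos: [0.514, -0.1169, 0.0613]
eef_rot: [0.804, 0.594, 0.0, 0.0]
contact_force: [-0.2, -0.1, 9.7]
opening: 0.355
finger_force: 25.0
pos [ 0.514  -0.1169  0.0613] tooly [ 0.956 -0.294  0.001] toolz [ 0.001 -0.    -1.   ] shift [-0.0001  0.      0.    ] q [ 0.27  0.88 -0.22  1.99  0.54  0.33 -0.69] F [-0.56 -0.52 10.75] t 9.05
[319.6 335.5] cap z pct [0.0752 0.0762 0.077  0.0773]
```

View pics/s3c.png

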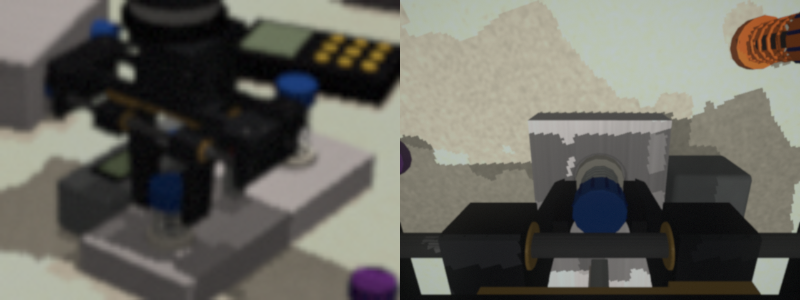

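At about 11–12 N held for 1.4 s, the cap top sits at z ≈ 0.0765. That is 19.5 mm down and below the mark at 0.080, so this spring is the weak one. The crop shows the cap at (165,190), well below the other cap, and it is centred in the wrist view. Lifting it out.

```bash
python3 -m inch '-1 0 0 -.004 0 0 0;-1 0 0 -.004 0 0 0;-1 0 0 -.004 0 0 0;-1 0 0 -.004 0 0 0;-1 0 0 -.003 0 0 0;-1 0 0 -.003 0 0 0;-1 0 0 -.003 0 0 0;-1 0 0 -.005 0 0 0;-1 0 0 -.01 0 0 0;-1 0 0 -.02 0 0 0;-1 0 0 -.03 0 0 0;-1 0 0 -.03 0 0 0;-1 0 0 -.02 0 0 0;-1 0 0 0 0 0 0;-1 0 0 0 0 0 0' 30
python3 -m inch '-1 .014 -.0054 0 0 0 0;-1 .0282 -.0108 0 0 0 0;-1 .0282 -.0108 0 0 0 0;-1 .0282 -.0108 0 0 0 0;-1 .0282 -.0108 0 0 0 0;-1 .0282 -.0108 0 0 0 0;-1 .0282 -.0108 0 0 0 0;-1 .0282 -.0108 0 0 0 0;-1 .0282 -.0108 0 0 0 0;-1 .0282 -.0108 0 0 0 0;-1 .0282 -.0108 0 0 0 0;-1 .0282 -.0108 0 0 0 0;-1 .014 -.0054 0 0 0 0;-1 0 0 0 0 0 0;-1 0 0 0 0 0 0;-1 0 0 0 0 0 0'
python3 -c "
from h import *
togo((.489,.244,.062))
m,p,d=look('side','pics/s4.png')
cv2.imwrite('pics/s4c.png',cv2.resize(p[150:420,180:460],None,fx=2,fy=2)[:,:,::-1])"
```

```text
clock: 10.3
tool_pos: [0.5142, -0.1171, 0.2019]
eef_rot: [0.804, 0.594, 0.001, 0.001]
contact_force: [-0.6, -0.5, -1.9]
opening: 0.351
finger_force: 30.0
clock: 11.63
tool_pos: [0.4888, 0.2423, 0.1996]
eef_rot: [0.805, 0.594, -0.002, 0.001]
contact_force: [0.8, -0.2, -0.3]
opening: 0.351
finger_force: 30.0
pos [0.4888 0.2423 0.1996] tooly [ 0.956 -0.295 -0.001] toolz [-0.002 -0.003 -1.   ] shift [ 0.0022 -0.0002  0.1376] q [-0.34  0.67 -0.34  1.85  0.33  0.68 -1.17] F [ 0.75 -0.19 -0.27] t 11.6333
```

View pics/s4c.png

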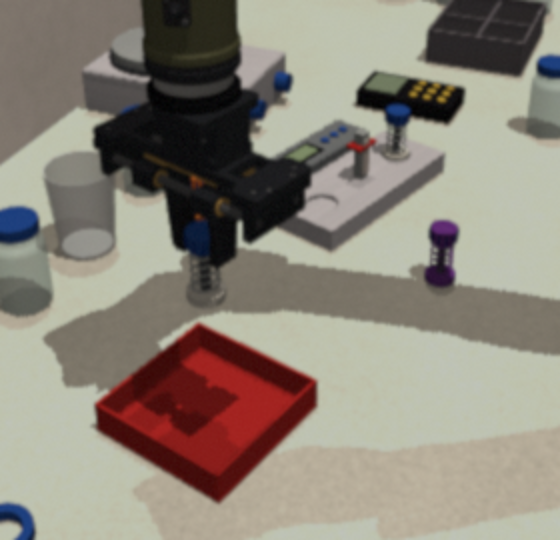

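The spring hangs upright in the gripper (foot at crop (205,293)), the tester seat is empty, and the other spring is still seated. Lowering into the tray.

```bash
python3 -m inch '-1 .002 0 .02 0 0 0;-1 0 0 .03 0 0 0;-1 0 0 .03 0 0 0;-1 0 0 .02 0 0 0;-1 0 0 .015 0 0 0;-1 0 0 .008 0 0 0;-1 0 0 0 0 0 0;-1 0 0 0 0 0 0;-1 0 0 0 0 0 0;-1 0 0 0 0 0 0'
python3 -m inch '-1 0 0 .003 0 0 0;-1 0 0 .003 0 0 0;-1 0 0 .003 0 0 0;-1 0 0 .002 0 0 0;-1 0 0 .001 0 0 0;-1 0 0 .001 0 0 0;-1 0 0 .001 0 0 0;-1 0 0 0 0 0 0;-1 0 0 0 0 0 0;-1 0 0 0 0 0 0'
```

```text
clock: 12.52
tool_pos: [0.4906, 0.2465, 0.0788]
eef_rot: [0.804, 0.594, 0.001, 0.0]
contact_force: [0.3, 0.2, -1.1]
opening: 0.344
finger_force: 30.0
clock: 13.35
tool_pos: [0.4898, 0.2464, 0.0637]
eef_rot: [0.804, 0.594, 0.0, 0.0]
contact_force: [0.4, -0.9, -0.8]
opening: 0.351
finger_force: 30.0
```

```bash
python3 -m inch '-1 0 0 .001 0 0 0;-1 0 0 .001 0 0 0;-1 0 0 .001 0 0 0;-1 0 0 .001 0 0 0;-1 0 0 0 0 0 0;-1 0 0 0 0 0 0;-1 0 0 0 0 0 0;-1 0 0 0 0 0 0'; python3 -m inch '-1 0 0 .001 0 0 0;-1 0 0 0 0 0 0;-1 0 0 0 0 0 0'
```

```text
clock: 14.02
tool_pos: [0.4899, 0.2464, 0.0598]
eef_rot: [0.804, 0.594, 0.0, 0.0]
contact_force: [1.0, 0.0, 0.8]
opening: 0.348
finger_force: 30.0
clock: 14.27
tool_pos: [0.4899, 0.2464, 0.0587]
eef_rot: [0.804, 0.594, 0.0, 0.0]
contact_force: [0.3, -0.9, 1.8]
opening: 0.353
finger_force: 30.0
```

It's on the floor with about 2 N on it. I'll ease off, open and retreat.

```bash
python3 -m inch '-1 0 0 -.0015 0 0 0;-1 0 0 0 0 0 0;-1 0 0 0 0 0 0;-.2 0 0 0 0 0 0;-.1 0 0 0 0 0 0;0 0 0 0 0 0 0;.2 0 0 0 0 0 0;.5 0 0 0 0 0 0;.5 0 0 0 0 0 0;.5 0 0 0 0 0 0;.5 0 0 0 0 0 0;.5 0 0 0 0 0 0'
python3 -m inch '.5 0 0 -.01 0 0 0;.5 0 0 -.02 0 0 0;.5 0 0 -.03 0 0 0;.5 0 0 -.03 0 0 0;.5 0 0 -.03 0 0 0;.5 0 0 -.03 0 0 0;.5 -.03 0 -.01 0 0 0;.5 -.035 0 0 0 0 0;.5 -.035 0 0 0 0 0;.5 0 0 0 0 0 0;.5 0 0 0 0 0 0;.5 0 0 0 0 0 0'
python3 -c "
from h import *
togo((.489,.244,.062))
m,p,d=look('side','pics/s5.png');mt,t,d=look('top','pics/t5.png')
for b in blobs(t,'blue',(180,220,270,320)):print(b[0],b[1],plane(mt,b[0],.07).round(4))
for b in blobs(t,'blue',(345,240,445,300)):print(b[0],plane(mt,b[0],.092).round(4))
cv2.imwrite('pics/s5c.png',np.hstack([cv2.resize(p[170:420,200:420],(400,455)),cv2.resize(t[200:320,170:270],(400,455))])[:,:,::-1])"
```

```text
clock: 15.27
tool_pos: [0.4898, 0.2464, 0.0602]
eef_rot: [0.804, 0.594, -0.0, 0.0]
contact_force: [0.3, -0.5, -0.3]
opening: 0.751
finger_force: 0.0
clock: 16.27
tool_pos: [0.4609, 0.1514, 0.2209]
eef_rot: [0.804, 0.594, 0.001, -0.0]
contact_force: [-0.7, -0.1, 0.4]
opening: 0.749
finger_force: 0.0
pos [0.4609 0.1514 0.2209] tooly [ 0.956 -0.294  0.001] toolz [ 0.001  0.001 -1.   ] shift [ 0.0965 -0.0005  0.159 ] q [-0.17  0.57 -0.37  2.01  0.34  0.62 -1.07] F [-0.71 -0.1   0.38] t 16.2667
[428.9 280. ] [ 0.4663 -0.2693  0.092 ]
```

View pics/s5c.png

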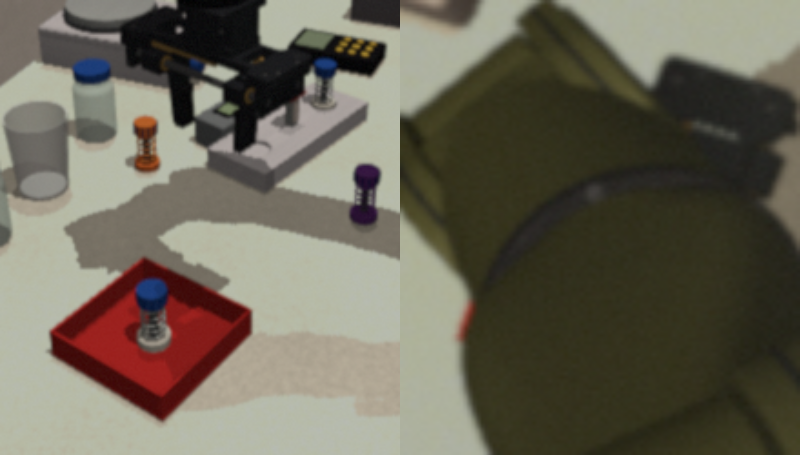

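The side crop shows the weak spring standing upright near the middle of the tray (cap (152,295), foot (153,335)). The good one is still seated at (325,85), and the gripper is clear. The top view of the tray is blocked by the arm. Handing in.

```bash
python3 -c "
from plant import r
print(r.finish_job())"
```

```text
the job is handed in; nothing more can be done
None
```

I pressed the spring nearer the tray at about 12 N for 1.4 s; its cap top sank about 3.5 mm below the mark, so it is the weak one and now stands upright in the red tray, with the other still seated (not pressed); the job is handed in, and no verdict came back.

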